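# Lock box against its corner stop, key in, turned and held

## Robot

A 6-joint arm with a two-finger parallel gripper is mounted at the origin on a cart in front of the work surface, level with it; the furniture and walls round the work are solid. World frame = base frame: x ahead of the robot, y to its left, z up, the work surface at z = 0. Lengths are in m, angles in degrees, forces in N, time in s.
With the tool pointing down it reaches from about 0.375 to 0.9 m from the base axis. Payload 3.1 kg.
Tool frame: the origin (TCP) lies at the very end of the fingers, on their centre line; the grasp point (between the pads) lies 19 mm behind it; z points along the fingers, y is the line along which they close (so a half turn about z gives the same grasp; the last joint's range is limited). The gripper opens to 87 mm and grips with 3 to 60 N. Pads are 19 mm wide; open, the fingers measure 117 mm over their backs; the gripper's body (75 mm by 190 mm) begins 51 mm behind the grasp point.
Start: joints at [54.975, 30.224, 82.088, -0, 67.689, -10.227], TCP at [0.262, 0.567, 0.199] pointing down, gripper open.
Joint ranges: [-176.69, 176.69], [-43.24, 126.21], [12.49, 139.97], [-82, 262], [0, 151.66], [-163.58, 163.58]. Speed limits (degrees/s): [159.86, 159.86, 180, 180, 180, 180].

## Interface

Orientations are given as a 3x3 rotation matrix whose columns are the frame's x, y, z axes.
In Python, from rig import bot, imaging gives the robot as it stands.
- The arm moves only by the tool drive_tool, never from a script. Its argument "deltas" is text: rows parted by semicolons, each of 5 numbers parted by spaces: the finger opening in mm, from 0 to 87, then the shift along the world's x, y, z in mm, then the turn about the world's z in rad. In form: jaw dx dy dz twist; .... A call has 1 to 12 rows; each row is the pose to reach, as a shift and turn from the pose commanded when the call began; what a row does not reach only later rows make up. A row lasts 1/10 s, in which the tool goes at most 50 mm and 8.59 degrees, less where a joint would pass 70% of its speed; a pose out of reach is approached as far as the arm can. A call with a gripper value outside its range is refused whole. The fingers move at their own pace and stop on an object; the grip force is fixed at half the most. Time passes only in rows, so rows that repeat a pose let the fingers close. It gives the time, the measured TCP pose, the force, the opening and the grip force at its end, in the units of the state.
- bot.read_state(): the state, without advancing time (a new reading comes with each control period).
- imaging.capture(name): name is "scene" or "top" or "wrist"; returns the picture (384x512x3 uint8, red, green, blue); there is no depth.
- imaging.camera_model(name): a dict with "fx", "fy", "cx", "cy" (pixels), "T" (4x4, takes a point from camera to world coordinates). Camera axes: x right, y down, z forward; pixel columns grow to the right and rows downward; lengths in m; the calibration is good to about 2 mm. A picture is of the moment at which its call begins: read the wrist's pose just before it. camera_model takes no time and is no camera call; for the wrist camera it gives the pose at the moment of the call.
- bot.hand_in(): hands the job in; it is judged then, once.
The state is a dict: "time_s": time; "joint_positions": joint angles; "qvel": joint speeds; "tau": joint torques, N m; "position": TCP position; "tcp_rot": TCP orientation; "force": force on the tool from outside, world axes, zero at the start; "moment": the same for the moment, N m; "opening": opening from 0.0 (shut) to 1.0 (fully open); "grasp_force": force on a finger pad.
Only numpy, scipy, OpenCV 4.12 (cv2) and the standard library are available. Lean on these libraries where they do the work, as an engineer would, in place of code of your own. Each camera call takes 0.05 s, during which the arm holds its last target. There are 200 camera calls.

## Task

Slide the loose blue cash box until it sits square and fully home against both bars of the aluminium corner stop, then take the red-headed key out of its wooden stand and put it into the lock on top of the box. The lock's pins are sticky and stop the key part way: press lightly and rock it left and right until it drops fully home, then turn it a quarter turn clockwise (seen from above) against the spring. Finish while holding the key there, still gripped and turned with the box still home, and leave the bell, the bowl and the tape roll where they are.

Things in the scene. Friction and masses are not known exactly. Their poses are not given: they have to be found in the camera images.
- cash_box: Loose blue cash box, 110 (x) x 140 (y) x 64 mm high, 0.5 to 1 kg; origin: centre of its underside, z up. On the flat lid a steel lock ring (45 mm outside, 20 mm inside, 3 mm high) at x 0, y +30 mm, and a wire handle 7 mm high at y -40 mm. Push its sides with closed fingers 20 to 45 mm up; sliding takes about 4 to 10 N.
- keyway (a point): Centre of the lock's mouth on the box at (0, 30, 67) mm, level with the ring's top. Brass plug 4 mm below: slot 15 x 7 mm (chamfer 1.5), 12 mm deep, open below, long side along the box's x at plug = 0. The sticky steel cam starts 17 mm below this point: slot 13.7 x 5.7 mm, 10 mm deep, free space below.
- plug (a joint): Angle (rad) of the brass plug that guides the key: 0 = slot along the box's x, positive = clockwise from above, range -0.7 to 1.75. Starts at 0; turns almost freely with the key.
- lock_cam (a joint): Angle (rad) of the sprung, sticky cam under the plug; zero and sign as plug, range -0.5 to 1.7. Starts stuck at -0.42 to -0.28 (counter-clockwise): a straight key stops on it 13 mm short of home; within 0.1 rad of its angle and pressed with 3 to 8 N it drops in. Then 0.15 rad play; 0.06 N m at a quarter turn (reads about 1.45, want over 1.25); springs back if let go.
- key: Key, upright in its stand: red bow 32 (x) x 10 (y) x 44 mm on a steel blade 12 (x) x 4 (y) x 30 mm. Origin: the blade's lower tip, z up; the bow spans z 30 to 74 mm. Same after a half turn. 50 g. Grip the bow across its 10 mm with 30 N or more. Home in the lock, the bow rests on the ring. Rocking and turning take 2.1 rad in all: choose the grasp (or its half turn) that leaves the last joint room.
- key_stand: Fixed wooden block, 62 x 52 x 42 mm (66 x 56 mm foot), origin at the centre of its underside. The key stands in its 15 x 7 mm slot (long side along x), the bow resting on top; draw it straight up by 32 mm or more. A fixed film dispenser stands close behind and to the left of it: come and go high.
- corner_stop: Fixed L of aluminium bars, 12 mm thick, 24 mm high; origin in the inner corner on the worktop. One bar on the +x side (y -120 to +12 mm), its face at x = 0; the other on the +y side (x -95 to 0 mm), its face at y = 0. The box belongs in the -x, -y quarter, its +x and +y sides against the bars.
- box_home (a point): Where the cash box's origin lies when it is home against both bars: (-55, -70, 0) mm in the corner stop's frame; the box's axes are then parallel to the stop's.
- order_bell: Bystander: chromed counter bell, 84 mm wide, 56 mm high, origin at the centre of its underside.
- oil_bowl: Bystander: small steel bowl of oil, 105 mm wide, 36 mm high, origin at the centre of its underside.
- tape_1: Bystander: roll of tan tape lying flat, 96 mm wide, 25 mm high, origin at the centre of its underside.
Not all that is in view belongs to the job. Of the things shaped like the key, the red one is meant.

How it is judged:
By the outcome, as a careful person would: the job done as asked, in the order asked, and still so for the second after the job is handed in, while the arm keeps its last pose, push and grip.
It also fails if it takes over 72 s, if anything falls off the work surface, if the arm or the gripper's body presses on something with over 40 N, if the wrist force passes 120 N, or if a joint passes its speed limit or range.

## Working session

There is one attempt and no reset: what is moved stays moved. The work goes in short steps, Python scripts to look and compute and a tool call to move; the robot and the scene stay as the last step left them, time stands still between calls to the robot, and variables do not carry over. Pictures are saved under pics/ and viewed, at most 10 in all, crops included, and the job is handed in when it is done.

Besides the shell and the picture viewer there is one more tool, called as name(argument=value, ...) on one line, values as JSON. drive_tool: Moves the arm, as the interface text tells. Its arguments: {"type":"object","properties":{"deltas":{"type":"string"}},"required":["deltas"]}

```bash
mkdir -p pics; ls
python3 - <<'E'
from rig import bot, imaging
import cv2,numpy as np
a=imaging.capture("top");b=imaging.capture("scene")
cv2.imwrite("pics/top0.png",cv2.resize(a[:,:,::-1],(800,600),interpolation=cv2.INTER_CUBIC))
cv2.imwrite("pics/sc0.png",cv2.resize(b[:,:,::-1],(800,600),interpolation=cv2.INTER_CUBIC))
for n in("top","scene","wrist"):
    m=imaging.camera_model(n);print(n,m['fx'],m['fy'],m['cx'],m['cy']);print(np.round(m['T'],3))
s=bot.read_state();print(s)
E
```

```text
pics
top 481.63216602186185 481.63216602186185 252.71743252928655 183.70801258923396
[[ 1.000e-03 -9.960e-01  9.400e-02  4.360e-01]
 [-1.000e+00 -2.000e-03 -1.100e-02 -4.200e-02]
 [ 1.100e-02 -9.400e-02 -9.950e-01  1.149e+00]
 [ 0.000e+00  0.000e+00  0.000e+00  1.000e+00]]
scene 407.670754259854 407.670754259854 254.63614253583611 199.68260183156403
[[-0.552 -0.383  0.74  -0.247]
 [-0.834  0.263 -0.486  0.457]
 [-0.009 -0.885 -0.465  0.541]
 [ 0.     0.     0.     1.   ]]
wrist 320.4097394831006 320.4097394831006 258.7361431912716 194.12194933659927
[[ 0.42   0.879  0.226  0.2  ]
 [ 0.908 -0.406 -0.106  0.596]
 [-0.002  0.25  -0.968  0.383]
 [ 0.     0.     0.     1.   ]]
{'time_s': 0.1, 'joint_positions': array([ 5.49731339e+01,  3.02740571e+01,  8.21487350e+01,  7.25929398e-05,
        6.76880811e+01, -1.02263658e+01]), 'qvel': array([-0.03404137, -0.03029518, -0.0864761 ,  0.12282802,  0.05509635,
       -0.02921373]), 'tau': array([ 3.70605821e-04, -4.40983486e+01, -1.77149749e+01,  6.34960597e-02,
        5.33981505e-02, -5.01389650e-05]), 'position': array([0.26172187, 0.56679857, 0.19856676]), 'tcp_rot': array([[-9.07773422e-01,  4.19459388e-01, -1.11163169e-03],
       [ 4.19460719e-01,  9.07772106e-01, -1.58394909e-03],
       [ 3.44705926e-04, -1.90415271e-03, -9.99998128e-01]]), 'force': array([-0.23524871, -0.02269125,  0.39620556]), 'moment': array([ 0.04974855,  0.01823947, -0.01765401]), 'grasp_force': 0.0, 'opening': 1.0001383532586794}
```

View pics/top0.png

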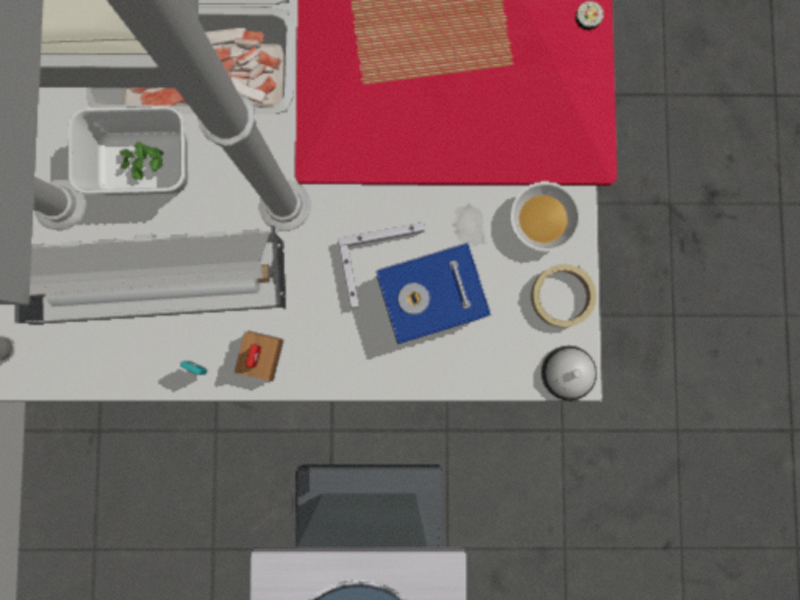

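View pics/sc0.png

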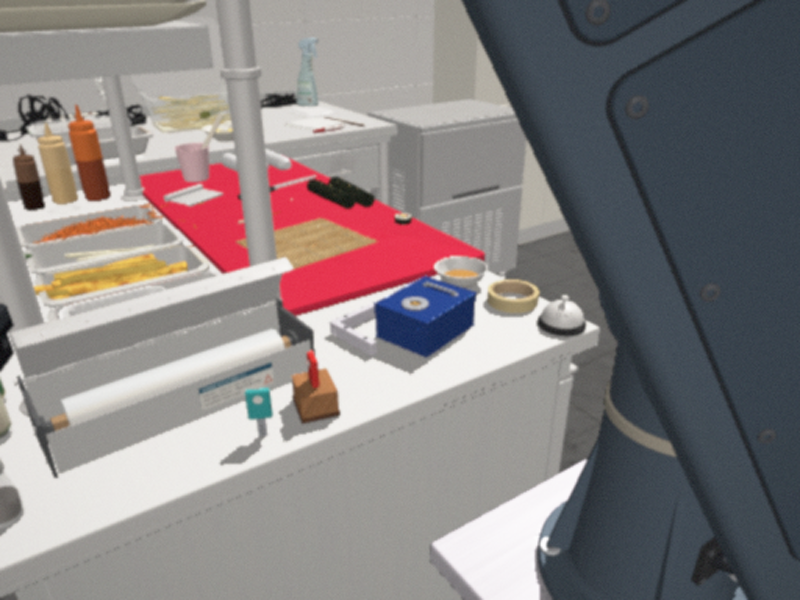

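The top view shows the box at about (433,293), the corner stop at (345,240), the stand and key at (258,356), and the teal decoy at (193,368). All of these are pixels in the 800x600 picture. Next I'll take an enlarged crop.

```bash
python3 - <<'E'
from rig import bot, imaging
import cv2,numpy as np
a=np.mean([imaging.capture("top").astype(float) for _ in range(4)],0).astype(np.uint8)
c=a[135:260,140:325]
cv2.imwrite("pics/top1.png",cv2.resize(c[:,:,::-1],(740,500),interpolation=cv2.INTER_CUBIC))
E
cat > h.py <<'E'
from rig import bot, imaging
import numpy as np
def ray(name,u,v,z):
    m=imaging.camera_model(name);T=m['T']
    d=T[:3,:3]@np.array([(u-m['cx'])/m['fx'],(v-m['cy'])/m['fy'],1]);o=T[:3,3]
    return (o+d*(z-o[2])/d[2])[:2]
def px(name,p):
    m=imaging.camera_model(name);T=m['T'];q=T[:3,:3].T@(np.array(p)-T[:3,3])
    return m['fx']*q[0]/q[2]+m['cx'],m['fy']*q[1]/q[2]+m['cy']
E
```

```text
(no output)
```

View pics/top1.png

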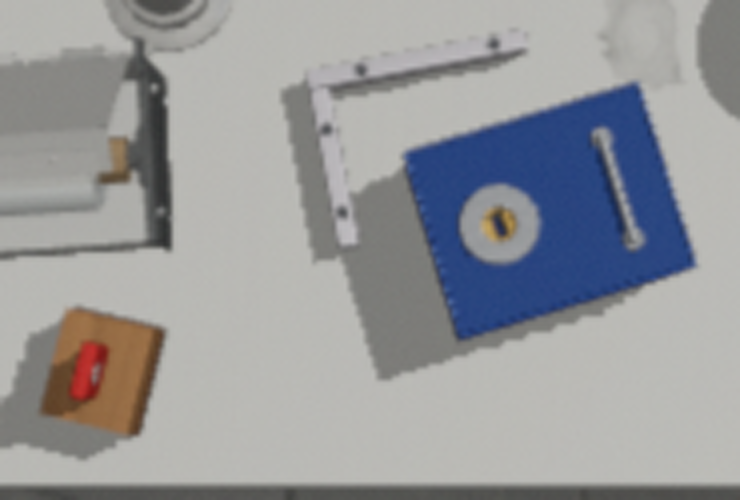

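The crop gives these pixels:
- **Box lid corners:** (405,154), (638,84), (694,264) and (459,339), with the lock ring at (500,223).
- **Stop outer corner:** (307,73), with bar ends at (525,30) and (340,245).
- **Stand top corners:** (70,308), (165,328), (137,436) and (42,413), with the key bow at about (88,370).

Run:
```python
from h import *
f=lambda u,v,z:ray("top",140+(u+.5)/4-.5,135+(v+.5)/4-.5,z)
P=np.array([f(*c,.064) for c in((405,154),(638,84),(694,264),(459,339))])
print("box",P.round(4).tolist(),[np.linalg.norm(P[i]-P[(i+1)%4]).round(4) for i in range(4)],P.mean(0))
yd=(P[0]+P[3]-P[1]-P[2]);xd=(P[0]+P[1]-P[2]-P[3])
print("yaw",np.degrees([np.arctan2(-yd[0],yd[1]),np.arctan2(xd[1],xd[0])]),"ring",f(500,223,.067))
o=f(307,73,.024);l=f(525,30,.024);s=f(340,245,.024)
print("stop",o,l,s,np.linalg.norm(l-o),np.linalg.norm(s-o))
d=o-l;e=o-s;y1=np.arctan2(-d[0],d[1]);y2=np.arctan2(e[1],e[0]);print(np.degrees([y1,y2]))
a=(y1*144+y2*107)/251;R=np.array([[np.cos(a),-np.sin(a)],[np.sin(a),np.cos(a)]])
c=o-R@[.012,.012];print("corner",c,"home",c+R@[-.055,-.07],"keyway home",c+R@[-.055,-.04])
S=np.array([f(*q,.042) for q in((70,308),(165,328),(137,436),(42,413))])
print("stand",S.round(4).tolist(),[np.linalg.norm(S[i]-S[(i+1)%4]).round(4) for i in range(4)],S.mean(0))
xd=S[0]+S[1]-S[2]-S[3];print("yaw",np.degrees(np.arctan2(xd[1],xd[0])))
print("key",f(88,370,.086), f(84,366,.086))
p=bot.read_state();print(p['joint_positions'])
```

```text
box [[0.5626, -0.0271], [0.6031, -0.1597], [0.5005, -0.1906], [0.458, -0.0578]] [np.float64(0.1386), np.float64(0.1072), np.float64(0.1394), np.float64(0.109)] [ 0.53106197 -0.10880107]
yaw [17.34076748 16.53154349] ring [ 0.5232542  -0.08084282]
stop [0.61530264 0.03136919] [ 0.64137747 -0.09736996] [0.51365534 0.01126332] 0.13135321514107315 0.10361669779118832
[11.44979884 11.18870211]
corner [0.60589611 0.01724414] home [ 0.5657319  -0.06220292] keyway home [ 0.55983375 -0.03278844]
stand [[0.476, 0.1648], [0.4646, 0.1103], [0.4032, 0.1253], [0.4162, 0.1796]] [np.float64(0.0557), np.float64(0.0632), np.float64(0.0558), np.float64(0.0616)] [0.43997751 0.14498775]
yaw -13.792515422874576
key [0.44039816 0.14608413] [0.4425822  0.14831543]
[ 5.49743900e+01  3.02444729e+01  8.21097112e+01  5.26998793e-04
  6.76878985e+01 -1.02257869e+01]
```

drive_tool(deltas="0 20 -30 40 0; 0 40 -70 80 0.1; 0 60 -120 110 0.2; 0 80 -170 110 0.3; 0 95 -220 110 0.4; 0 110 -270 110 0.5; 0 120 -320 110 0.63; 0 130 -370 110 0.63; 0 140 -420 110 0.63; 0 150 -470 110 0.63; 0 160 -520 110 0.63; 0 165 -570 90 0.63")

```text
time_s: 1.5
position: [0.4229, 0.0346, 0.2998]
tcp_rot: [[-0.981, -0.196, 0.005], [-0.196, 0.981, -0.001], [-0.005, -0.002, -1.0]]
force: [1.0, 0.2, 0.6]
opening: 0.031
grasp_force: 0.0
```

drive_tool(deltas="0 5 -40 -20 0; 0 10 -80 -50 0; 0 15 -103 -90 0; 0 15 -104 -130 0; 0 15 -104 -170 0; 0 15 -104 -210 0; 0 15 -104 -240 0; 0 15 -104 -265 0; 0 15 -104 -265 0; 0 15 -104 -265 0")

```text
time_s: 2.5
position: [0.4365, -0.0672, 0.0335]
tcp_rot: [[-0.981, -0.196, -0.001], [-0.196, 0.981, 0.0], [0.001, 0.0, -1.0]]
force: [0.4, -0.7, 0.2]
opening: 0.007
grasp_force: 0.0
```

drive_tool(deltas="0 8 -39 -11 0; 0 8 -39 -11 0; 0 18 -37 -11 0; 0 23 -36 -11 0; 0 28 -35 -11 0; 0 33 -34 -11 0; 0 38 -33 -11 0; 0 43 -32 -11 0; 0 48 -31 -11 0; 0 53 -30 -11 0; 0 58 -29 -11 0; 0 58 -29 -11 0")

```text
time_s: 3.7
position: [0.4867, -0.0918, 0.023]
tcp_rot: [[-0.98, -0.199, -0.015], [-0.199, 0.98, 0.006], [0.014, 0.009, -1.0]]
force: [-12.3, 1.7, 7.8]
opening: 0.006
grasp_force: 5.7
```

```bash
cat > snap.py <<'E'
from h import *
import cv2,sys
a=np.mean([imaging.capture("top").astype(float) for _ in range(3)],0).astype(np.uint8)
c=a[135:260,140:325]
cv2.imwrite(sys.argv[1],cv2.resize(c[:,:,::-1],(740,500),interpolation=cv2.INTER_CUBIC))
s=bot.read_state();print(s['time_s'],s['position'],s['force'])
E
python3 snap.py pics/top2.png
```

```text
3.85 [ 0.48670097 -0.09178558  0.02287433] [-11.72611579   2.05498511   8.13666129]
```

View pics/top2.png

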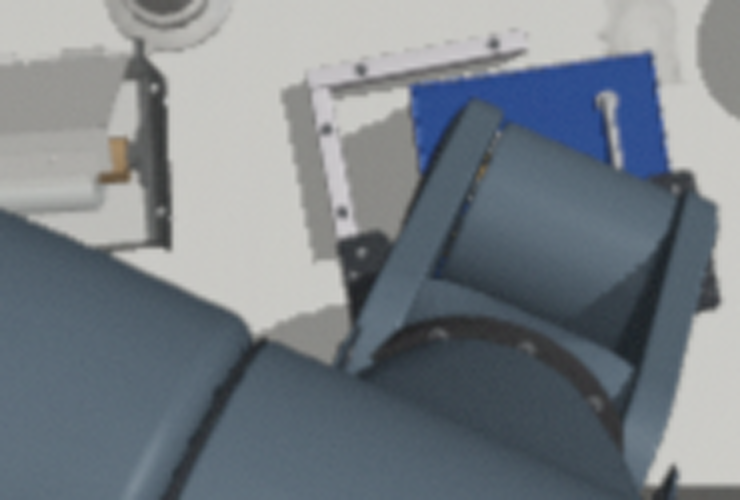

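The box has moved in and over-rotated slightly. Its far lid edge now runs from (412,85) to (652,54).

```bash
cat >> h.py <<'E'
a0=np.radians(11.33);R0=np.array([[np.cos(a0),-np.sin(a0)],[np.sin(a0),np.cos(a0)]]);C0=np.array([.6059,.01724])
ts=lambda p:R0.T@(np.array(p)[:2]-C0)
tw=lambda q:C0+R0@np.array(q)
f=lambda u,v,z:ray("top",140+(u+.5)/4-.5,135+(v+.5)/4-.5,z)
E
python3 - <<'E'
from h import *
p=ts(f(412,85,.064));q=ts(f(652,54,.064));print(p,q,np.degrees(np.arctan2(-(p-q)[0],(p-q)[1])),np.linalg.norm(p-q))
print(ts(bot.read_state()['position']))
E
```

```text
[-0.01312358 -0.04654615] [-0.02214168 -0.18434932] -3.74420451661819 0.13809793399224296
[-0.13829519 -0.08348309]
```

drive_tool(deltas="0 -15 -3 0 0; 0 -15 -3 0 0; 0 -9 -34 0 0; 0 -9 -34 0 0; 0 0 -32 0 0; 0 5 -31 0 0; 0 10 -30 0 0; 0 15 -29 0 0; 0 20 -28 0 0; 0 25 -27 0 0; 0 28 -27 0 0; 0 28 -27 0 0")

```text
time_s: 5.05
position: [0.508, -0.1221, 0.0229]
tcp_rot: [[-0.979, -0.203, -0.03], [-0.203, 0.979, 0.003], [0.029, 0.009, -1.0]]
force: [-28.7, -16.6, 22.7]
opening: 0.002
grasp_force: 16.5
```

```bash
python3 snap.py pics/top3.png; python3 -c "
from h import *
print(ts(bot.read_state()['position']))"
```

```text
5.2 [ 0.50799631 -0.12209757  0.02283042] [-30.04534249 -16.48170431  21.69150525]
[-0.12336993 -0.11738803]
```

View pics/top3.png

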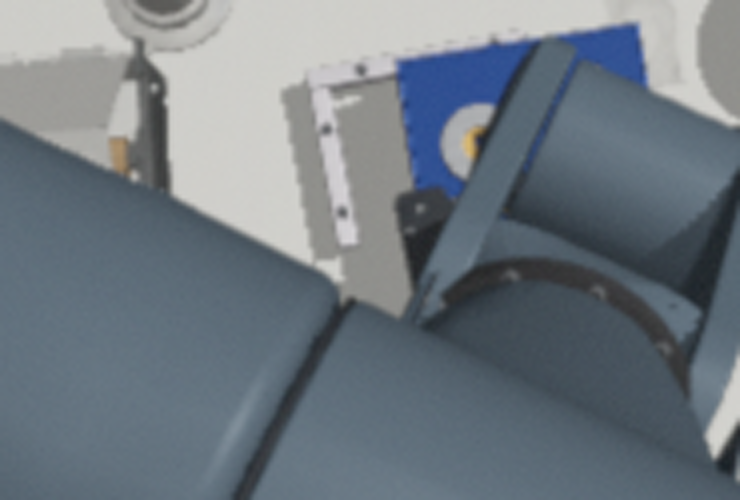

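Run:
```python
from h import *
p=ts(f(397,61,.064));q=ts(f(638,24,.064));print(p,q,np.degrees(np.arctan2(-(p-q)[0],(p-q)[1])),np.linalg.norm(p-q))
```

```text
[ 0.00207907 -0.04083942] [-0.00361466 -0.18004899] -2.3421167601500623 0.13932596357277405
```

drive_tool(deltas="0 -20 -4 0 0; 0 -44 -9 15 0; 0 -44 -9 30 0; 0 -35 -55 30 0; 0 -26 -101 30 0; 0 20 -92 30 0; 0 60 -84 30 0; 0 83 -79 30 0; 0 83 -79 15 0; 0 83 -79 0 0; 0 83 -79 0 0")

```text
time_s: 6.3
position: [0.6017, -0.1998, 0.019]
tcp_rot: [[-0.98, -0.196, -0.008], [-0.196, 0.981, 0.004], [0.007, 0.006, -1.0]]
force: [0.1, -0.3, -0.1]
opening: 0.007
grasp_force: 0.0
```

drive_tool(deltas="0 -1 7 0 0; 0 -2 14 0 0; 0 -3 19 0 0; 0 -4 24 0 0; 0 -5 29 0 0; 0 -7 34 0 0; 0 -8 39 0 0; 0 -9 44 0 0; 0 -10 49 0 0; 0 -11 54 0 0; 0 -12 59 0 0; 0 -12 59 0 0")

```text
time_s: 7.5
position: [0.5945, -0.1437, 0.023]
tcp_rot: [[-0.98, -0.197, 0.003], [-0.197, 0.98, -0.002], [-0.002, -0.002, -1.0]]
force: [2.0, -3.8, -0.1]
opening: 0.006
grasp_force: 1.8
```

```bash
python3 -c "
from h import *
s=bot.read_state()
print(ts(s['position']),s['force'],R0.T@s['force'][:2])"
```

```text
[-0.04279088 -0.15559019] [ 1.97280859 -3.80547875 -0.11499147] [ 1.18673965 -4.11889442]
```

drive_tool(deltas="0 -1 5 0 0; 0 -2 10 0 0; 0 -3 14 0 0; 0 -3 18 0 0; 0 -3 18 0 0")

```text
time_s: 8.0
position: [0.5943, -0.136, 0.0251]
tcp_rot: [[-0.979, -0.202, 0.009], [-0.202, 0.979, -0.017], [-0.005, -0.019, -1.0]]
force: [-2.1, -27.5, 3.4]
opening: 0.004
grasp_force: 13.1
```

```bash
python3 snap.py pics/top4.png; python3 -c "
from h import *
s=bot.read_state()
print(ts(s['position']),s['force'],R0.T@s['force'][:2])"
```

```text
8.15 [ 0.59434129 -0.13601586  0.02500022] [ -2.66516231 -25.97916127   2.63367915]
[-0.04144203 -0.14799838] [ -2.66516231 -25.97916127   2.63367915] [ -7.71707818 -24.94928085]
```

View pics/top4.png

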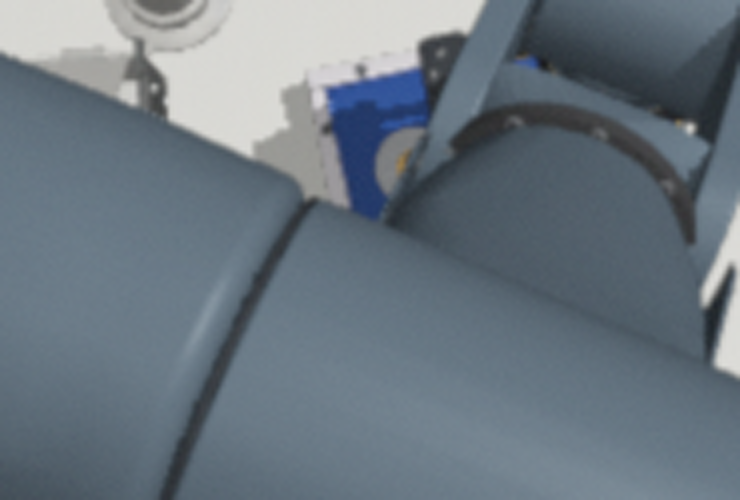

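drive_tool(deltas="0 6 -30 0 0; 0 13 -63 15 0; 0 13 -63 30 0; 0 -30 -72 30 0; 0 -70 -80 30 0; 0 -97 -85 30 0; 0 -106 -40 30 0; 0 -114 0 30 0; 0 -122 38 15 0; 0 -122 38 0 0; 0 -122 38 0 0; 0 -112 40 0 0")

```text
time_s: 9.35
position: [0.477, -0.0842, 0.0225]
tcp_rot: [[-0.981, -0.195, -0.003], [-0.195, 0.981, 0.002], [0.003, 0.002, -1.0]]
force: [0.5, -0.0, -0.4]
opening: 0.006
grasp_force: 0.0
```

drive_tool(deltas="0 7 1 0 0; 0 14 3 0 0; 0 19 4 0 0; 0 24 5 0 0; 0 29 6 0 0; 0 34 7 0 0; 0 39 8 0 0; 0 44 9 0 0; 0 48 9 0 0; 0 52 10 0 0; 0 52 10 0 0")

```text
time_s: 10.45
position: [0.5012, -0.0769, 0.0229]
tcp_rot: [[-0.977, -0.207, -0.059], [-0.207, 0.978, 0.002], [0.058, 0.014, -0.998]]
force: [-52.5, -32.9, 40.5]
opening: 0.006
grasp_force: 29.9
```

```bash
python3 -c "
from h import *
s=bot.read_state()
print(ts(s['position']),s['force'],R0.T@s['force'][:2])"
```

```text
[-0.12119973 -0.07171828] [-52.52639645 -32.86474847  40.53542878] [-57.95935242 -21.9049648 ]
```

drive_tool(deltas="0 -30 -6 0 0; 0 -60 -12 0 0; 0 -69 -14 10 0; 0 -72 -14 60 0; 0 -76 -10 110 0; 0 -80 10 160 -0.1; 0 -84 60 200 -0.2; 0 -87 110 215 -0.3; 40 -89 150 215 -0.43; 40 -89 190 215 -0.43; 40 -89 217 215 -0.43; 40 -89 217 215 -0.43")

```text
time_s: 11.65
position: [0.4422, 0.1457, 0.2391]
tcp_rot: [[-0.974, 0.225, 0.003], [0.225, 0.974, 0.002], [-0.003, 0.002, -1.0]]
force: [-0.4, -1.1, 0.5]
opening: 0.28
grasp_force: 0.0
```

Run:
```python
from h import *
import cv2
s=bot.read_state();print(s['time_s'],s['position'],s['tcp_rot'].round(3).tolist(),s['joint_positions'])
m=imaging.camera_model("wrist");np.save("wT.npy",m['T'])
w=imaging.capture("wrist");t=imaging.capture("top")
cv2.imwrite("pics/w5full.png",w[:,:,::-1])
q=px("wrist",[.4403,.1455,.07]);print(q, px("wrist",[.5598,-.0328,.067]))
A=cv2.resize(w[:,:,::-1],(512,384))
B=cv2.resize(t[135:260,190:300,::-1],(288,327),interpolation=cv2.INTER_CUBIC)
o=np.zeros((384,800,3),np.uint8);o[:,:512]=A;o[:327,512:]=B
cv2.imwrite("pics/c5.png",o)
```

```text
11.65 [0.44222677 0.14570308 0.2390816 ] [[-0.974, 0.225, 0.003], [0.225, 0.974, 0.002], [-0.003, 0.002, -1.0]] [ 4.38224673e+00  1.47485421e+01  1.01426851e+02  9.47058302e-02
  6.36193668e+01 -7.26365189e+01]
(np.float64(260.8783116692599), np.float64(172.16126153180423)) (np.float64(143.5773360380001), np.float64(295.5682932075018))
```

View pics/c5.png

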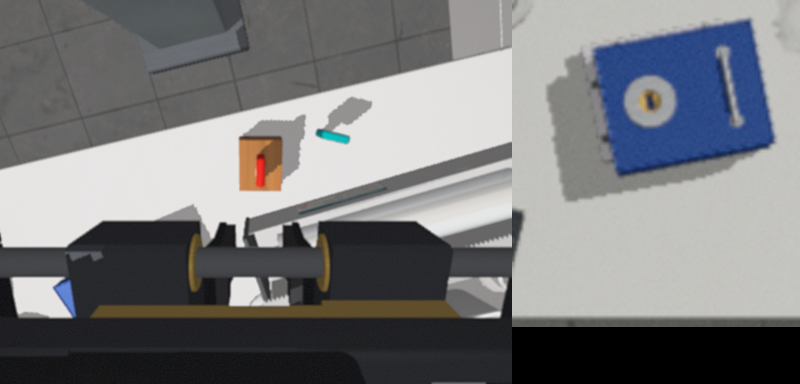

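The wrist view shows the red bow from (262,154) to (260,187) on the stand. The teal decoy is at (333,136). The top view at right shows the box lid corners at (595,48), (751,20), (775,144) and (618,173).

```bash
cat > fit.py <<'E'
from h import *
import cv2
from scipy.optimize import minimize
def red(im):
    im=im.astype(int);r,g,b=im[...,0],im[...,1],im[...,2];return ((r>110)&(g<70)&(b<70)).astype(np.uint8)
def fitkey(mask,m,x0,dims,z0,sc=8):
    T=m['T'];Mk=cv2.resize(mask*255,None,fx=sc,fy=sc,interpolation=cv2.INTER_LINEAR)>127
    def cost(p):
        c,s=np.cos(p[2]),np.sin(p[2]);P=[]
        for i in(-.5,.5):
            for j in(-.5,.5):
                for k in(0,1):
                    X,Y=i*dims[0],j*dims[1]
                    q=T[:3,:3].T@(np.array([p[0]+c*X-s*Y,p[1]+s*X+c*Y,z0+k*dims[2]])-T[:3,3])
                    P.append([m['fx']*q[0]/q[2]+m['cx'],m['fy']*q[1]/q[2]+m['cy']])
        h=cv2.convexHull(np.float32((np.array(P)+.5)*sc*16)).astype(np.int32)
        o=np.zeros(Mk.shape,np.uint8);cv2.fillConvexPoly(o,h,1,shift=4);o=o>0
        return 1-(o&Mk).sum()/(o|Mk).sum()
    S=np.array([x0]*4,float);S[1,0]+=.006;S[2,1]+=.006;S[3,2]+=.15
    r=minimize(cost,x0,method='Nelder-Mead',options=dict(initial_simplex=S,xatol=1e-4,fatol=1e-4));return r.x,r.fun
E
python3 - <<'E'
from fit import *
w=cv2.imread("pics/w5full.png")[:,:,::-1]
k=red(w);k[:, :230]=0;k[:,300:]=0;k[:130]=0;k[200:]=0;print(k.sum())
m=imaging.camera_model("wrist");m['T']=np.load("wT.npy")
x,c=fitkey(k,m,[.4403,.1455,-.24],(.032,.010,.044),.042);print(x,np.degrees(x[2]),c)
S=np.array([ray("wrist",u,v,.042) for u,v in((240,138),(281,138),(282,190),(240,190))]);print("stand",S.mean(0).round(4))
g=lambda u,v,z:ray("top",190+(u-512+.5)/2.618-.5,135+(v+.5)/2.618-.5,z)
P=np.array([ts(g(u,v,.064)) for u,v in((595,48),(751,20),(775,144),(618,173))]);print(P.round(4).tolist(),P.mean(0))
yd=(P[0]+P[3]-P[1]-P[2]);xd=(P[0]+P[1]-P[2]-P[3])
print(np.degrees([np.arctan2(-yd[0],yd[1]),np.arctan2(xd[1],xd[0])]),"ring",ts(g(650,101,.067)),g(650,101,.067),tw([-.055,-.04]))
E
```

```text
244
[ 0.43814022  0.14915954 -0.22248025] -12.747179457484975 0.25644089670665837
stand [0.4364 0.1464]
[[0.0027, -0.0004], [0.0006, -0.1385], [-0.1098, -0.1371], [-0.108, 0.0008]] [-0.05365508 -0.06881133]
[-0.81532817 -0.68931359] ring [-0.05247109 -0.03829641] [ 0.56197517 -0.03061853] [ 0.55983023 -0.03278575]
```

Run:
```python
from fit import *
import fit
def red2(im):
    im=im.astype(int);r,g,b=im[...,0],im[...,1],im[...,2];return ((r>80)&(r>2.6*g)&(r>2.2*b)).astype(np.uint8)
w=cv2.imread("pics/w5full.png")[:,:,::-1]
k=red2(w);k[:, :230]=0;k[:,300:]=0;k[:130]=0;k[200:]=0;ys,xs=np.nonzero(k);print(k.sum(),xs.min(),xs.max(),ys.min(),ys.max())
m=imaging.camera_model("wrist");m['T']=np.load("wT.npy")
for z in (.042,):
    x,c=fitkey(k,m,[.4383,.147,-.24],(.032,.010,.044),z);print(x,np.degrees(x[2]),c)
t=cv2.imread("pics/top1.png")[:,:,::-1]
t=cv2.resize(t,(185,125),interpolation=cv2.INTER_AREA);full=np.zeros((384,512,3),np.uint8);full[135:260,140:325]=t
k=red2(full);ys,xs=np.nonzero(k);print(k.sum(),xs.min(),xs.max(),ys.min(),ys.max())
x,c=fitkey(k,imaging.camera_model("top"),[.4403,.1455,-.24],(.032,.010,.044),.042);print(x,np.degrees(x[2]),c)
```

```text
249 256 264 154 186
[ 0.43777908  0.14846644 -0.21694346] -12.429944506001561 0.2420330586385938
74 158 166 221 234
[ 0.43989701  0.14917759 -0.31330756] -17.95120067547169 0.37979185878013433
```

drive_tool(deltas="40 -3 0 -40 0; 40 -3 0 -80 0; 40 -3 0 -110 0; 40 -3 0 -135 0; 40 -3 0 -155 0; 40 -3 0 -172 0; 40 -3 0 -185 0; 40 -3 0 -190 0; 40 -3 0 -190 0; 40 -3 0 -190 0")

```text
time_s: 12.75
position: [0.4392, 0.1413, 0.0479]
tcp_rot: [[-0.973, 0.232, 0.001], [0.232, 0.973, -0.0], [-0.001, 0.0, -1.0]]
force: [-0.2, 0.6, 1.2]
opening: 0.464
grasp_force: 0.0
```

Run:
```python
from h import *
import cv2
s=bot.read_state();print(s['position'],s['force'],s['moment'])
np.save("wT2.npy",imaging.camera_model("wrist")['T']);w=imaging.capture("wrist")
cv2.imwrite("pics/w6full.png",w[:,:,::-1])
cv2.imwrite("pics/w6.png",cv2.resize(w[60:300,110:430,::-1],(800,600),interpolation=cv2.INTER_CUBIC))
print(px("wrist",s['position']),px("wrist",s['position']+[0,0,.037]))
```

```text
[0.43919165 0.14131311 0.04790274] [-0.1663443   0.59558161  1.21808525] [ 0.02924651  0.05671164 -0.02069722]
(np.float64(258.525120166652), np.float64(227.19741679689653)) (np.float64(258.4999575056113), np.float64(253.23908600887583))
```

View pics/w6.png

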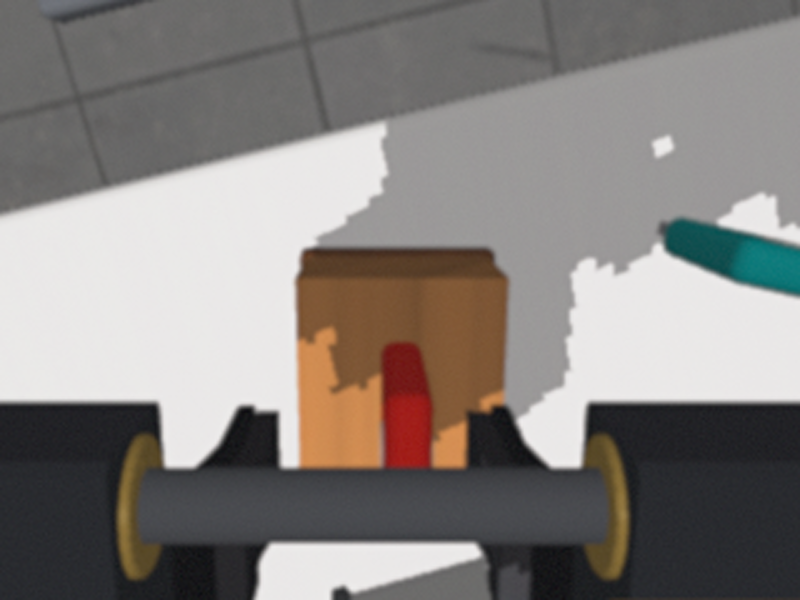

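The key sits right of the finger centre. The bow's near foot is at crop (401,345) and the stand's near top edge runs (297,277)-(507,277), so the yaw matches.

Run:
```python
from h import *
F=lambda u,v,z:ray("wrist",110+(u+.5)/2.5-.5,60+(v+.5)/2.5-.5,z)
a,b=F(297,277,.042),F(507,277,.042);d=b-a;yaw=np.arctan2(-d[0],d[1]);ux=np.array([np.cos(yaw),np.sin(yaw)])
print("edge",a,b,np.linalg.norm(d),np.degrees(yaw),"stand centre",(a+b)/2+.031*ux)
n=F(401,345,.042);print("bow near foot",n,"key centre",n+.016*ux)
n=F(408,395,.086);print("bow near top",n,"centre",n+.016*ux)
```

```text
edge [0.40189932 0.13161827] [0.41361509 0.18080771] 0.05056541267211961 -13.396910827681541 stand centre [0.43791364 0.14903043]
bow near foot [0.42424034 0.15219495] key centre [0.43980495 0.14848782]
bow near top [0.42226164 0.15246561] centre [0.43782626 0.14875848]
```

drive_tool(deltas="40 0 4 0 0; 40 0 7 0 0; 40 0 7 0 0; 0 0 7 0 0; 0 0 7 0 0; 0 0 7 0 0; 0 0 7 0 0; 0 0 7 0 0; 0 0 7 0 0")

```text
time_s: 13.7
position: [0.4384, 0.1488, 0.0474]
tcp_rot: [[-0.973, 0.231, -0.0], [0.231, 0.973, -0.0], [0.0, -0.0, -1.0]]
force: [-0.9, -0.2, -0.1]
opening: 0.108
grasp_force: 30.0
```

drive_tool(deltas="0 0 0 15 0; 0 0 0 35 0; 0 0 0 65 0; 0 0 0 110 0; 0 0 0 155 0; 0 10 -10 195 0; 0 30 -40 212 0.08; 0 52 -80 212 0.18; 0 75 -120 212 0.28; 0 100 -150 212 0.38; 0 121 -178 212 0.43; 0 121 -178 212 0.43")

```text
time_s: 14.9
position: [0.5623, -0.0333, 0.259]
tcp_rot: [[-0.981, -0.192, 0.002], [-0.192, 0.981, -0.002], [-0.002, -0.002, -1.0]]
force: [-0.7, 0.4, -1.0]
opening: 0.109
grasp_force: 30.0
```

drive_tool(deltas="0 0 0 0 0; 0 0 0 0 0; 0 0 0 0 0")

```text
time_s: 15.2
position: [0.5584, -0.0279, 0.2594]
tcp_rot: [[-0.98, -0.197, -0.001], [-0.197, 0.98, 0.0], [0.001, 0.001, -1.0]]
force: [-0.8, 0.5, 0.4]
opening: 0.112
grasp_force: 30.0
```

Run:
```python
from h import *
import cv2
s=bot.read_state();print(s['time_s'],s['position'],s['force'],s['opening'],s['joint_positions'],np.degrees(np.arctan2(s['tcp_rot'][1,1],s['tcp_rot'][0,1])))
q=px("wrist",[.5598,-.0315,.067]);print(q)
w=np.mean([imaging.capture("wrist").astype(float) for _ in range(3)],0).astype(np.uint8)
cv2.imwrite("pics/w7full.png",w[:,:,::-1])
c=w[70:230,150:360]
cv2.imwrite("pics/w7.png",cv2.resize(c[:,:,::-1],(787,600),interpolation=cv2.INTER_CUBIC))
```

```text
15.2 [ 0.55837891 -0.02794262  0.25937138] [-0.75751664  0.49507262  0.39611409] 0.11206046706833943 [-1.43230643e+01  2.13474638e+01  8.73976651e+01  1.15566133e-02
  7.13187951e+01 -1.15691972e+02] 101.3651821977826
(np.float64(255.38299283129254), np.float64(171.47067337436667))
```

View pics/w7.png

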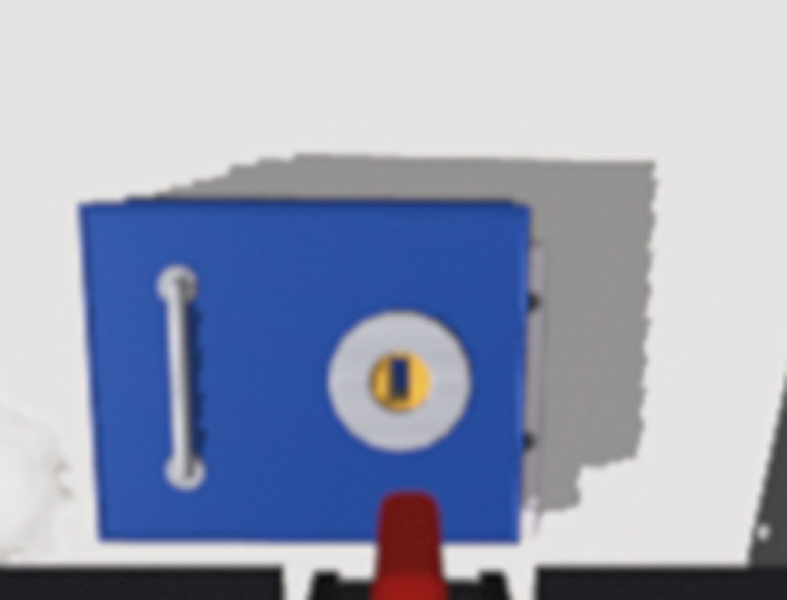

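The ring centre is at crop (400,381) and the box is parallel to the tool. The held bow's near foot is at (410,492).

Run:
```python
from h import *
s=bot.read_state();Rt=s['tcp_rot'][:2,:2];p=s['position']
F=lambda u,v,z:ray("wrist",150+(u+.5)/3.75-.5,70+(v+.5)/3.75-.5,z)
r=F(400,381,.067);print("ring",r,ts(r),"d from TCP mm",(r-p[:2])*1e3)
P=np.array([F(*c,.064) for c in((530,207),(80,205),(100,541),(520,541))]);print([np.linalg.norm(P[i]-P[(i+1)%4]).round(4) for i in range(4)],P.mean(0),ts(P.mean(0)))
n=F(410,492,p[2]-.0054);k=n+.016*np.array([np.cos(np.radians(11.37)),np.sin(np.radians(11.37))])
print("key",k,"key-TCP in tool xy mm",Rt.T@(k-p[:2])*1e3)
```

```text
ring [ 0.56012491 -0.0308781 ] [-0.05433628 -0.03818741] d from TCP mm [ 1.16221649 -2.60777037]
[np.float64(0.1391), np.float64(0.109), np.float64(0.1394), np.float64(0.1084)] [ 0.56599047 -0.05993105] [-0.05429276 -0.06782653]
key [ 0.55964936 -0.02781371] key-TCP in tool xy mm [-0.76321552  0.3122845 ]
```

drive_tool(deltas="0 0 -3 -40 0; 0 0 -3 -85 0; 0 0 -3 -120 0; 0 0 -3 -140 0; 0 0 -3 -148 0; 0 0 -3 -148 0; 0 0 -3 -148 0; 0 0 -3 -148 0")

```text
time_s: 16.15
position: [0.5607, -0.0324, 0.113]
tcp_rot: [[-0.981, -0.196, 0.003], [-0.196, 0.981, -0.001], [-0.003, -0.002, -1.0]]
force: [0.7, -0.4, -0.9]
opening: 0.107
grasp_force: 30.0
```

drive_tool(deltas="0 0 0 -4 0; 0 0 0 -8 0; 0 0 0 -11 0; 0 0 0 -14 0; 0 0 0 -16 0; 0 0 0 -16 0; 0 0 0 -16 0")

```text
time_s: 16.85
position: [0.5594, -0.0322, 0.0953]
tcp_rot: [[-0.981, -0.196, -0.0], [-0.196, 0.981, 0.0], [0.0, 0.0, -1.0]]
force: [-0.7, -0.4, -0.3]
opening: 0.111
grasp_force: 30.0
```

drive_tool(deltas="0 0 1 0 0; 0 0 1 -3 0; 0 0 1 -6 0; 0 0 1 -9 0; 0 0 1 -12 0; 0 0 1 -12 0; 0 0 1 -12 0")

```text
time_s: 17.55
position: [0.5594, -0.031, 0.083]
tcp_rot: [[-0.981, -0.196, -0.0], [-0.196, 0.981, 0.0], [0.0, 0.0, -1.0]]
force: [0.8, 0.7, -2.7]
opening: 0.113
grasp_force: 30.0
```

drive_tool(deltas="0 0 0 -2 0; 0 0 0 -4 0; 0 0 0 -4 0; 0 0 0 -4 0")

```text
time_s: 17.95
position: [0.5595, -0.0311, 0.0795]
tcp_rot: [[-0.981, -0.196, 0.0], [-0.196, 0.981, 0.0], [-0.0, 0.0, -1.0]]
force: [-0.2, 1.2, 0.3]
opening: 0.111
grasp_force: 30.0
```

Run:
```python
from h import *
s=bot.read_state();print(s['time_s'],s['position'],s['force'],s['moment'],s['joint_positions'][5])
```

```text
17.95 [ 0.55952289 -0.03110588  0.07945402] [-0.1542284   1.24793475  0.33771956] [ 0.28460883 -0.10723994  0.01906984] -115.91455230300816
```

drive_tool(deltas="0 0 0 -2 0; 0 0 0 -4 0; 0 0 0 -4 0; 0 0 0 -4 0")

```text
time_s: 18.35
position: [0.5595, -0.0311, 0.0753]
tcp_rot: [[-0.981, -0.196, 0.0], [-0.196, 0.981, 0.0], [-0.0, 0.0, -1.0]]
force: [0.6, 2.0, 0.8]
opening: 0.11
grasp_force: 30.0
```

Run:
```python
from h import *
import cv2
s=bot.read_state();print(s['time_s'],s['position'],s['force'],s['moment'],s['joint_positions'][5])
w=imaging.capture("wrist");v=imaging.capture("scene")
m=imaging.camera_model("scene");print(px("scene",[.5594,-.031,.07]))
u0,v0=map(int,px("scene",[.5594,-.031,.07]))
A=cv2.resize(w[130:300,160:350,::-1],(447,400),interpolation=cv2.INTER_CUBIC)
B=cv2.resize(v[v0-50:v0+50,u0-43:u0+43,::-1],(344,400),interpolation=cv2.INTER_CUBIC)
cv2.imwrite("pics/c8.png",np.hstack([A,B]))
```

```text
18.35 [ 0.55947485 -0.03114223  0.07526743] [0.61428841 2.02827018 0.81381421] [ 0.32337992 -0.1900331   0.01275334] -115.9169651641139
(np.float64(241.44474214624097), np.float64(191.69056011827024))
```

Before pressing any further I'll look at the key, using my last picture.

View pics/c8.png

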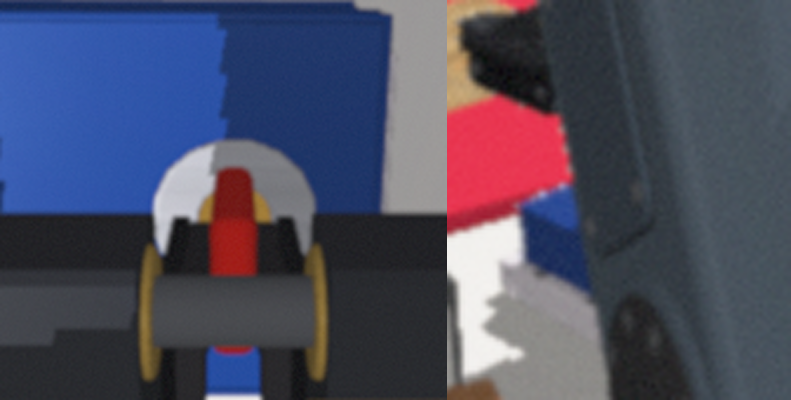

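The key is upright and centred over the ring. Its foot sits at the same wrist-camera row as before, so it hasn't slipped in the grip.

drive_tool(deltas="0 0 0 -2 0; 0 0 0 -4 0; 0 0 0 -6 0; 0 0 0 -6 0; 0 0 0 -6 0")

```text
time_s: 18.95
position: [0.5597, -0.0312, 0.0722]
tcp_rot: [[-0.981, -0.196, 0.001], [-0.196, 0.981, -0.0], [-0.001, -0.001, -1.0]]
force: [-2.9, 2.5, 19.8]
opening: 0.114
grasp_force: 30.0
```

Run:
```python
from fit import *
s=bot.read_state();print(s['time_s'],s['position'],s['force'],s['moment'],s['joint_positions'][5])
w=imaging.capture("wrist");w7=cv2.imread("pics/w7full.png")[:,:,::-1]
for im in(w7,w):
    i=im.astype(int);k=(i[...,0]>70)&(i[...,0]>2.6*i[...,1])&(i[...,0]>2.2*i[...,2]);k[:, :230]=0;k[:,290:]=0
    ys,xs=np.nonzero(k);print(k.sum(),ys.min(),[ (r,xs[ys==r].min(),xs[ys==r].max()) for r in range(ys.min(),ys.min()+30,6) if (ys==r).any()],ys.max())
```

```text
18.95 [ 0.55970674 -0.03121892  0.07222218] [-2.93158482  2.52809459 19.76823195] [0.60368647 0.69505654 0.04303123] -115.91391467246129
1446 202 [(202, np.int64(256), np.int64(262)), (208, np.int64(252), np.int64(265)), (214, np.int64(252), np.int64(266)), (220, np.int64(252), np.int64(266)), (226, np.int64(249), np.int64(268))] 305
796 202 [(202, np.int64(255), np.int64(262)), (208, np.int64(252), np.int64(266)), (214, np.int64(252), np.int64(266)), (220, np.int64(251), np.int64(267)), (226, np.int64(249), np.int64(269))] 278
```

drive_tool(deltas="0 0 0 2 0; 0 0 0 2 0.05; 0 0 0 2 0.1; 0 0 0 2 0.15; 0 0 0 2 0.2; 0 0 0 2 0.2")

```text
time_s: 19.6
position: [0.5599, -0.0315, 0.0724]
tcp_rot: [[-0.922, -0.388, 0.001], [-0.388, 0.922, -0.001], [-0.001, -0.001, -1.0]]
force: [-0.8, 1.4, 8.4]
opening: 0.117
grasp_force: 30.0
```

```bash
cat > st.py <<'E'
from h import *
s=bot.read_state();print(s['time_s'],s['position'].round(4),s['force'].round(1),s['moment'].round(3),"j6",s['joint_positions'][5].round(2),"key yaw rel stop",(np.degrees(np.arctan2(s['tcp_rot'][1,1],s['tcp_rot'][0,1]))-101.33).round(2),s['opening'])
E
python3 st.py
```

```text
19.6 [ 0.5599 -0.0315  0.0724] [-0.8  1.4  8.4] [ 0.268  0.144 -0.009] j6 -127.42 key yaw rel stop 11.48 0.11712412308369897
```

drive_tool(deltas="0 0 0 0 0.04; 0 0 0 0 0.08; 0 0 0 0 0.12; 0 0 0 0 0.12; 0 0 0 0 0.16; 0 0 0 0 0.16; 0 0 0 0 0.16")

```text
time_s: 20.3
position: [0.5598, -0.0314, 0.0724]
tcp_rot: [[-0.849, -0.529, 0.001], [-0.529, 0.849, -0.0], [-0.001, -0.001, -1.0]]
force: [-1.0, 1.5, 8.4]
opening: 0.11
grasp_force: 30.0
```

```bash
python3 st.py
```

```text
20.3 [ 0.5598 -0.0314  0.0724] [-1.   1.5  8.4] [ 0.408  0.31  -0.004] j6 -136.53 key yaw rel stop 20.58 0.11049724345319514
```

drive_tool(deltas="0 0 0 0 0.03; 0 0 0 0 0.06; 0 0 0 0 0.06; 0 0 0 0 0.09; 0 0 0 0 0.12; 0 0 0 0 0.12; 0 0 0 0 0.12")

```text
time_s: 21.0
position: [0.5598, -0.0313, 0.0724]
tcp_rot: [[-0.779, -0.626, 0.001], [-0.626, 0.779, -0.0], [-0.001, -0.001, -1.0]]
force: [-0.2, 2.5, 8.3]
opening: 0.114
grasp_force: 30.0
```

```bash
python3 st.py
python3 - <<'E'
from fit import *
w=imaging.capture("wrist");cv2.imwrite("pics/w9full.png",w[:,:,::-1]);i=w.astype(int)
k=(i[...,0]>70)&(i[...,0]>2.6*i[...,1])&(i[...,0]>2.2*i[...,2]);k[:,:230]=0;k[:,290:]=0
ys,xs=np.nonzero(k);print(k.sum(),ys.min(),[ (r,xs[ys==r].min(),xs[ys==r].max()) for r in range(ys.min(),ys.min()+30,6) if (ys==r).any()],ys.max())
E
```

```text
21.0 [ 0.5598 -0.0313  0.0724] [-0.2  2.5  8.3] [ 0.427  0.216 -0.076] j6 -143.4 key yaw rel stop 27.46 0.1140734343003895
805 202 [(202, np.int64(256), np.int64(262)), (208, np.int64(252), np.int64(266)), (214, np.int64(252), np.int64(266)), (220, np.int64(252), np.int64(267)), (226, np.int64(249), np.int64(269))] 279
```

drive_tool(deltas="0 0 0 1 -0.1; 0 0 0 1 -0.2; 0 0 0 1 -0.3; 0 0 0 1 -0.4; 0 0 0 1 -0.5; 0 0 0 1 -0.5; 0 0 0 1 -0.5")

```text
time_s: 21.75
position: [0.5597, -0.0311, 0.0724]
tcp_rot: [[-0.984, -0.178, 0.0], [-0.178, 0.984, 0.0], [-0.0, 0.0, -1.0]]
force: [0.3, 1.1, 2.8]
opening: 0.11
grasp_force: 30.0
```

```bash
python3 st.py
```

```text
21.75 [ 0.5597 -0.0311  0.0724] [0.3 1.1 2.8] [ 0.491 -0.147  0.046] j6 -114.88 key yaw rel stop -1.07 0.10952587917379968
```

drive_tool(deltas="0 0 0 0 -0.1; 0 0 0 0 -0.2; 0 0 0 0 -0.3; 0 0 0 0 -0.4; 0 0 0 0 -0.5; 0 0 0 0 -0.6; 0 0 0 0 -0.7; 0 0 0 0 -0.7; 0 0 0 0 -0.7")

```text
time_s: 22.65
position: [0.5596, -0.0307, 0.0724]
tcp_rot: [[-0.868, 0.497, 0.0], [0.497, 0.868, 0.001], [0.0, 0.001, -1.0]]
force: [1.7, 4.4, 2.4]
opening: 0.111
grasp_force: 30.0
```

```bash
python3 st.py
```

```text
22.65 [ 0.5596 -0.0307  0.0724] [1.7 4.4 2.4] [ 0.899 -0.313  0.043] j6 -74.83 key yaw rel stop -41.13 0.11128452264285739
```

drive_tool(deltas="0 1 2 0 -0.1; 0 1 3 0 -0.2; 0 1 3 0 -0.3; 0 1 3 0 -0.4; 0 1 3 0 -0.5; 0 1 3 0 -0.6; 0 1 3 0 -0.7; 0 1 3 0 -0.8; 0 1 3 0 -0.83; 0 1 3 0 -0.83; 0 1 3 0 -0.83")

```text
time_s: 23.75
position: [0.5604, -0.0293, 0.0725]
tcp_rot: [[-0.219, 0.976, -0.0], [0.976, 0.219, -0.002], [-0.002, -0.001, -1.0]]
force: [-1.1, -3.1, 1.3]
opening: 0.116
grasp_force: 30.0
```

```bash
python3 st.py
python3 - <<'E'
from h import *
M=[];F=[]
for i in range(6): imaging.capture("top");s=bot.read_state();M.append(s['moment']);F.append(s['force'])
print(np.mean(M,0),np.std(M,0),np.mean(F,0))
E
```

```text
23.75 [ 0.5604 -0.0293  0.0725] [-1.1 -3.1  1.3] [-0.867  0.099  0.096] j6 -26.9 key yaw rel stop -88.67 0.11551691432510552
[-1.1191003   0.17241252  0.07656464] [0.0684307  0.02701931 0.03611923] [-0.94675786 -4.92606856  2.09762153]
```

drive_tool(deltas="0 2 1 0 -0.03; 0 4 2 0 -0.05; 0 5 3 0 -0.05; 0 5 3 0 -0.05; 0 5 3 0 -0.05; 0 3 1 0 -0.05; 0 2 0 0 -0.05; 0 2 0 0 -0.05")

```text
time_s: 24.85
position: [0.5612, -0.0285, 0.0725]
tcp_rot: [[-0.168, 0.986, -0.002], [0.986, 0.168, -0.0], [0.0, -0.003, -1.0]]
force: [-4.2, -4.6, 5.3]
opening: 0.109
grasp_force: 30.0
```

```bash
python3 st.py
cat > mz.py <<'E'
from h import *
M=[];F=[]
for i in range(16): imaging.capture("top");s=bot.read_state();M.append(s['moment']);F.append(s['force'])
print("Mz",np.mean(M,0)[2],np.std(M,0)[2]/4,"F",np.mean(F,0),s['time_s'])
E
python3 mz.py
python3 - <<'E'
from h import *
import cv2
# lid corners visibility: compare blue mask edges in top view against projected home box
t=imaging.capture("top").astype(int);b=((t[...,2]>90)&(t[...,2]>1.6*t[...,0]) &(t[...,2]>1.25*t[...,1])).astype(np.uint8)
n,l,s,c=cv2.connectedComponentsWithStats(b);print(s[s[:,4]>60].tolist())
for q in((0,0),(0,-.14),(-.11,-.14),(-.11,0)): print(np.round(px("top",[*tw(q),.064]),1))
E
```

```text
24.85 [ 0.5612 -0.0285  0.0725] [-4.2 -4.6  5.3] [-1.115  0.797  0.082] j6 -23.89 key yaw rel stop -91.66 0.10934954851963427
Mz 0.05793563729317339 0.005307227037672808 F [-3.59951002 -5.08876226  5.71949289] 25.65
[[0, 0, 512, 384, 196014], [265, 143, 25, 52, 569]]
[221.4 154.2]
[281.7 142.4]
[291.4 189.5]
[230.7 201.6]
```

Run:
```python
from h import *
t=np.mean([imaging.capture("top").astype(float) for _ in range(3)],0)
b=((t[...,2]>90)&(t[...,2]>1.6*t[...,0]) &(t[...,2]>1.25*t[...,1]))
R=[ts(ray("top",np.nonzero(b[v,262:300])[0].max()+262+.5,v,.064)) for v in range(148,186,2)]
R=np.array(R);print("-y edge: y at x fit",np.polyfit(R[:,0],R[:,1],1),R[:,1].round(4))
T=[ts(ray("top",u,np.nonzero(b[135:190,u])[0].min()+135-.5,.064)) for u in range(267,281)]
T=np.array(T);print("+x edge",np.polyfit(T[:,1],T[:,0],1),T[:,0].round(4))
```

```text
-y edge: y at x fit [-0.0067726  -0.13709364] [-0.1371 -0.1361 -0.1374 -0.1365 -0.1378 -0.1369 -0.136  -0.1373 -0.1364
 -0.1377 -0.1367 -0.1358 -0.1371 -0.1362 -0.1375 -0.1366 -0.1357 -0.137
 -0.136 ]
+x edge [-1.83282815 -0.25265878] [-0.0858 -0.0751 -0.0733 -0.0693 -0.0697 -0.0679 -0.0751 -0.0509 -0.0423
 -0.0338 -0.0252 -0.0166 -0.0058  0.0006]
```

```bash
python3 st.py; python3 -c "
from rig import bot
print(bot.hand_in())"
```

```text
25.85 [ 0.5612 -0.0285  0.0725] [-4.  -6.3  7.2] [-1.171  0.829  0.097] j6 -23.89 key yaw rel stop -91.62 0.11177479183978395
the job is handed in; nothing more can be done
None
```

I handed the job in at about 26 s with the box home against both bars and the key fully down, turned about 92° clockwise and still gripped. The measured 0.058 N m matches the spring. The key never stopped part way on the cam as the task described, and I did not see the lock cam angle itself.

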